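# Complete the soldering kit

## Task

Complete the soldering kit in the white four-pocket caddy: it must hold the breadboard flat on the green liner, the hot-air nozzle standing upright on the yellow liner, and one tin and one wick spool on the two blue liners, each centred on its liner. One blue pocket already holds a tin or a spool: leave that where it is, add one of the kind that is missing (either of the two alike ones) to the free blue pocket, and leave the surplus tin and spool where they lie on the bench.

Things in the scene. Friction and masses are not known exactly. Their poses are not given: they have to be found in the camera images.
- tin_1: loose round metal tin of tip cleaner, lying flat: plain steel side, red lid with a yellow bar across it; 46 mm across, 22 mm high, solid. The two tins are identical. Origin: centre of its underside, z up. At the start it is either on the bench or already in one of the blue pockets.
- tin_2: loose round metal tin of tip cleaner, lying flat: plain steel side, red lid with a yellow bar across it; 46 mm across, 22 mm high, solid. The two tins are identical. Origin: centre of its underside, z up. At the start it is either on the bench or already in one of the blue pockets.
- spool_1: loose spool of copper desoldering wick, lying flat: white flanges with a copper-coloured middle and a black hub spot; 52 mm across, 15 mm high (gripped across the flanges, it acts as a solid disc). The two spools are identical. Origin: centre of its underside, z up. At the start it is either on the bench or already in one of the blue pockets.
- spool_2: loose spool of copper desoldering wick, lying flat: white flanges with a copper-coloured middle and a black hub spot; 52 mm across, 15 mm high (gripped across the flanges, it acts as a solid disc). The two spools are identical. Origin: centre of its underside, z up. At the start it is either on the bench or already in one of the blue pockets.
- breadboard: loose small white solderless breadboard with rows of black contact slots and a grey groove, lying flat: 47 mm (its x) by 35 mm (its y), 10 mm thick. Origin: centre of its underside, z up.
- nozzle: loose steel hot-air nozzle standing upright on its collar: collar 30 mm across and 26 mm high, tapering above to a 14 mm tube, 48 mm high in all, solid. Origin: centre of its underside, z up along the tube.
- pad_green: green square liner (84 mm), 1 mm thick, in the middle of one of the 4 pockets of the fixed, 252 mm square, white-walled caddy (pockets 120 mm square inside; walls 4 mm thick, 14 mm high). Origin: liner centre at bench height; things set down here rest at z = 0 as on the bench. x, y: parallel to the pocket walls.
- pad_yellow: yellow square liner (84 mm), 1 mm thick, in the middle of one of the 4 pockets of the fixed, 252 mm square, white-walled caddy (pockets 120 mm square inside; walls 4 mm thick, 14 mm high). Origin: liner centre at bench height; things set down here rest at z = 0 as on the bench. x, y: parallel to the pocket walls.
- pad_blue_1: one of 2 alike blue round liners (84 mm), 1 mm thick, in the middle of one of the 4 pockets of the fixed, 252 mm square, white-walled caddy (pockets 120 mm square inside; walls 4 mm thick, 14 mm high). Origin: liner centre at bench height; things set down here rest at z = 0 as on the bench. x, y: parallel to the pocket walls. At the start one has a tin or spool on it, the other is free.
- pad_blue_2: one of 2 alike blue round liners (84 mm), 1 mm thick, in the middle of one of the 4 pockets of the fixed, 252 mm square, white-walled caddy (pockets 120 mm square inside; walls 4 mm thick, 14 mm high). Origin: liner centre at bench height; things set down here rest at z = 0 as on the bench. x, y: parallel to the pocket walls. At the start one has a tin or spool on it, the other is free.

How it is judged:
By the outcome, as a careful person would: the job done as asked, in the order asked, and still so for the second after the job is handed in, with the robot touching nothing.
It also fails if it takes over 86 s, if anything falls off the work surface, if the arm or the gripper's body presses on something with over 40 N, if the wrist force passes 120 N, or if a joint passes its speed limit or range.

## Robot

A 6-joint arm with a two-finger parallel gripper is mounted at the origin on the work surface. World frame = base frame: x ahead of the robot, y to its left, z up, the work surface at z = 0. Lengths are in m, angles in rad, forces in N, time in s.
With the tool pointing down it reaches from about 0.35 to 0.975 m from the base axis. Payload 7.1 kg.
Tool frame: the origin (TCP) lies midway between the tips of the shut fingers; the grasp point (between the pads) lies 19 mm behind it; z points along the fingers, y is the line along which they close (so a half turn about z gives the same grasp; the last joint's range is limited). The gripper opens to 88 mm and grips with 3 to 60 N. Pads are 20 mm wide; open, the fingers measure 115 mm over their backs; the gripper's body (75 mm by 178 mm) begins 61 mm behind the grasp point.
Start: joints at [-1.279, 0.423, 1.63, -0, 1.089, -0.019], TCP at [0.191, -0.595, 0.223] pointing down, gripper open.
Joint ranges: [-3, 3], [-0.9, 2.11], [0.09, 2.58], [-1.31, 4.45], [0.11, 2.69], [-2.54, 2.54]. Speed limits (rad/s): [2.39, 2.39, 3.01, 3.14, 3.14, 3.14].

## Interface

Orientations are given as a unit quaternion [w, x, y, z].
In Python, from station import manip gives the robot as it stands. Calls block until the motion is done:
- manip.move_pose(position, orientation): joint-space move of the TCP to a pose.
- manip.movel(position, frame=None, v=0.15, until_force=None): straight line of the TCP; frame=None keeps the orientation; v is the mean speed in m/s. With until_force (N) it stops when the force on the tool has changed by that much, and returns True; else False.
- manip.movej(angles): joint-space move.
- manip.command_gripper(opening): opening from 0.0 (shut) to 1.0 (fully open); the grip force is fixed at half the most; returns when the fingers have stopped.
- manip.wait(seconds).
- manip.inverse_kinematics(position, orientation): joint angles nearest the present ones, or None.
- manip.read_camera(name): name is "scene" or "top" or "wrist"; returns the picture (384x512x3 uint8, red, green, blue); there is no depth.
- manip.camera_info(name): a dict with "intrinsics" (3x3 intrinsics, pixels), "dist" ([k1, k2, p1, p2, k3] as OpenCV has them; the pictures are not rectified), "T" (4x4, takes a point from camera to world coordinates); the wrist camera has in their place "tool_from_camera" (4x4, takes a point from camera to tool coordinates, whose origin is the TCP and whose axes are the flange's). Camera axes: x right, y up, looking along -z (the intrinsics and any distortion apply to the point x, -y, -z); pixel columns grow to the right and rows downward; lengths in m; the calibration is good to about 2 mm. A picture is of the moment at which its call begins: read the wrist's pose just before it. camera_info takes no time and is no camera call.
A pose or a line that the arm cannot do raises manip.MotionError and nothing moves.
- manip.job_done(): hands the job in; it is judged then, once.
Readings, each from a call of its own:
- manip.get_time(): time.
- manip.get_joint_pos(): joint angles.
- manip.get_qvel(): joint speeds.
- manip.get_effort(): joint torques, N m.
- manip.get_tcp_pos(): TCP position.
- manip.get_ee_rot(): TCP orientation.
- manip.get_ft_force(): force on the tool from outside, world axes, zero at the start.
- manip.get_ft_torque(): the same for the moment, N m.
- manip.get_grip_width(): opening from 0.0 (shut) to 1.0 (fully open).
- manip.get_finger_force(): force on a finger pad.
Only numpy, scipy, OpenCV 4.12 (cv2) and the standard library are available. Lean on these libraries where they do the work, as an engineer would, in place of code of your own. Each camera call takes 0.05 s, during which the arm holds its last target. There are 200 camera calls.

## Working session

There is one attempt and no reset: what is moved stays moved. The work goes in short steps, each a Python script; the robot and the scene stay as the last script left them, time stands still between calls to the robot, and variables do not carry over. Pictures are saved under pics/ and viewed, at most 14 in all, crops included, and the job is handed in when it is done.

```bash
mkdir -p pics; python3 - <<'E'
from station import manip as m
import cv2,numpy as np
for n in("scene","top"):
    cv2.imwrite(f"pics/{n}0.png",cv2.resize(m.read_camera(n)[...,::-1],(800,600),interpolation=cv2.INTER_CUBIC))
    c=m.camera_info(n);print(n,np.round(c["intrinsics"],2).tolist(),c["dist"],np.round(c["T"],4).tolist())
print({k:np.round(v,4).tolist() for k,v in m.camera_info("wrist").items()},m.get_ee_rot(),m.get_time())
E
```

```text
scene [[354.81, 0.0, 256.44], [0.0, 354.81, 189.22], [0.0, 0.0, 1.0]] [-0.10376496  0.          0.          0.          0.        ] [[0.5668, -0.6731, 0.4751, 0.8941], [0.8239, 0.4648, -0.3244, -0.2196], [-0.0025, 0.5752, 0.818, 0.6378], [0.0, 0.0, 0.0, 1.0]]
top [[370.71, 0.0, 254.69], [0.0, 370.71, 186.48], [0.0, 0.0, 1.0]] [-0.10557992  0.          0.          0.          0.        ] [[0.0876, 0.9754, -0.2025, 0.3291], [-0.9962, 0.0856, -0.0184, 0.0028], [-0.0006, 0.2034, 0.9791, 0.9955], [0.0, 0.0, 0.0, 1.0]]
{'intrinsics': [[265.1251, 0.0, 254.2618], [0.0, 265.1251, 193.7955], [0.0, 0.0, 1.0]], 'dist': [-0.0392, 0.0, 0.0, 0.0, 0.0], 'tool_from_camera': [[0.0001, 0.9687, 0.2483, 0.0665], [1.0, -0.0004, 0.0008, 0.0007], [0.0009, 0.2483, -0.9687, -0.1632], [0.0, 0.0, 0.0, 1.0]]} [-6.74125686e-04  9.87949730e-01  1.54773608e-01 -8.69035150e-05] 0.1
```

View pics/top0.png

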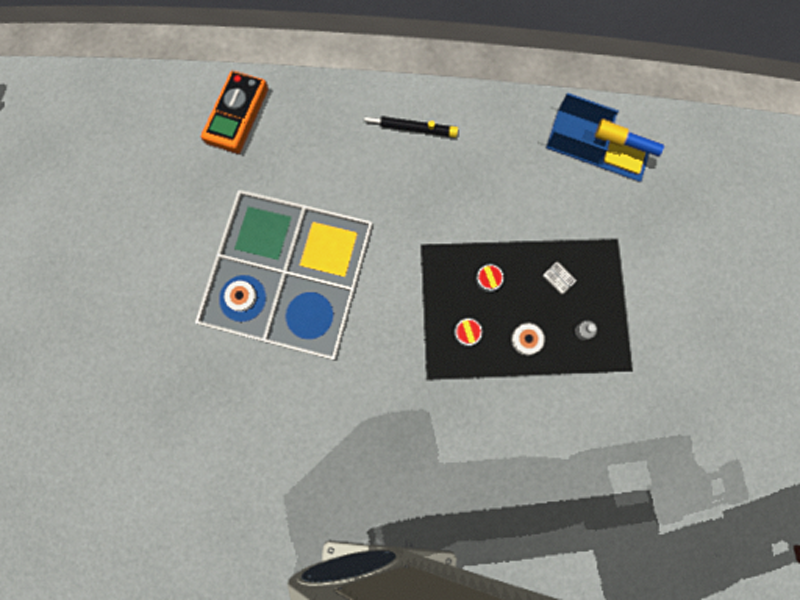

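View pics/scene0.png

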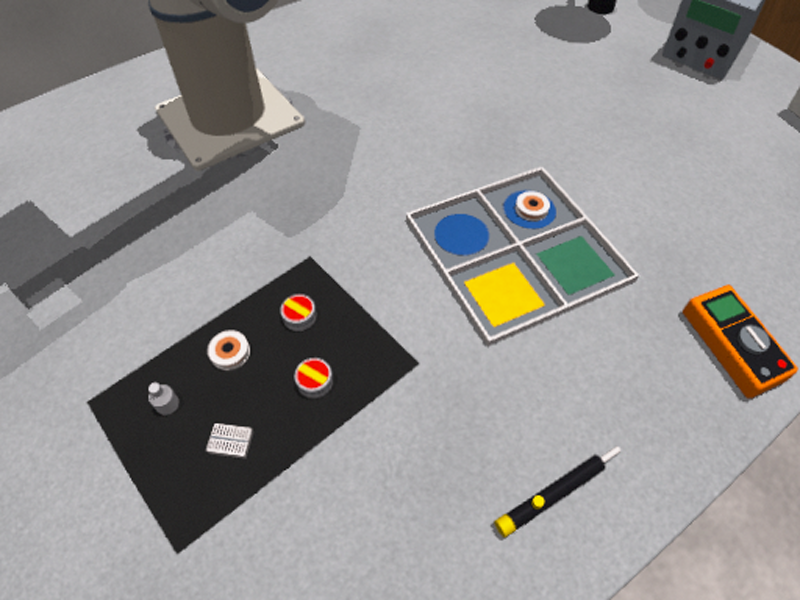

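The top view shows a spool already on the left blue liner at (240,296), so a tin is missing. The free blue liner is at (310,315), green at (262,233) and yellow at (328,249). On the mat are tins at (490,277) and (468,331), the board at (559,278), the nozzle at (590,325) and the surplus spool at (528,339). The scene view agrees. I'll triangulate coarsely, then look from two wrist poses over each area.

```bash
cat > h.py <<'E'
from station import manip as m
import cv2,numpy as np
from scipy.spatial.transform import Rotation as R
def quat(a): # tool down, tool x axis at world yaw a
    r=R.from_euler('z',a)*R.from_euler('x',np.pi); q=r.as_quat(); return [q[3],*q[:3]]
def T_tool():
    q=m.get_ee_rot(); T=np.eye(4); T[:3,:3]=R.from_quat([*q[1:],q[0]]).as_matrix(); T[:3,3]=m.get_tcp_pos(); return T
def ray(name,px,T=None): # px in native pixels; T: camera pose (wrist)
    c=m.camera_info(name); T=c["T"] if T is None else T
    p=cv2.undistortPoints(np.array([[px]],float),c["intrinsics"],c["dist"])[0,0]
    d=T[:3,:3]@[p[0],-p[1],-1]; return T[:3,3],d/np.linalg.norm(d)
def tri(rays):
    A=sum(np.eye(3)-np.outer(d,d) for o,d in rays); b=sum((np.eye(3)-np.outer(d,d))@o for o,d in rays)
    x=np.linalg.solve(A,b); return x,max(np.linalg.norm(np.cross(x-o,d)) for o,d in rays)
def plane(r,z): o,d=r; return o+d*(z-o[2])/d[2]
def shot(tag):
    T=T_tool()@m.camera_info("wrist")["tool_from_camera"]; im=m.read_camera("wrist")
    np.savez(f"pics/{tag}.npz",T=T,im=im)
    cv2.imwrite(f"pics/{tag}.png",cv2.resize(im[...,::-1],(800,600),interpolation=cv2.INTER_CUBIC)); return T
E
python3 - <<'E'
from h import *
P=dict(green=((262,233),(576,265)),yellow=((328,249),(504,294)),blue=((310,315),(461,234)),tinA=((490,277),(313,374)),tinB=((468,331),(297,309)),board=((559,278),(229,440)),noz=((590,325),(154,387)))
for k,(a,b) in P.items():
    print(k,*np.round(tri([ray("top",np.array(a)*.64),ray("scene",np.array(b)*.64)]),4))
ya=np.arctan2(-.595,.191)
for t,(x,y) in dict(w1=(.52,-.22),w2=(.55,-.12),w3=(.53,.10),w4=(.56,.18)).items():
    for z in(.23,):
        # keep tool x radial-ish outward
        m.move_pose([x,y,z],quat(0)); shot(t)
print(m.get_joint_pos(),m.get_time())
E
```

```text
Traceback (most recent call last):
ValueError: setting an array element with a sequence. The requested array has an inhomogeneous shape after 1 dimensions. The detected shape was (2,) + inhomogeneous part.
```

```bash
python3 - <<'E'
from h import *
P=dict(green=((262,233),(576,265)),yellow=((328,249),(504,294)),blue=((310,315),(461,234)),tinA=((490,277),(313,374)),tinB=((468,331),(297,309)),board=((559,278),(229,440)),noz=((590,325),(154,387)))
for k,(a,b) in P.items():
    x,e=tri([ray("top",np.array(a)*.64),ray("scene",np.array(b)*.64)]); print(k,np.round(x,4),round(e,4))
E
```

```text
green [ 0.6231  0.2782 -0.0032] 0.0022
yellow [ 0.6027  0.1546 -0.0021] 0.0018
blue [4.806e-01 1.724e-01 3.000e-04] 0.002
tinA [ 0.5708 -0.1339  0.02  ] 0.0019
tinB [ 0.4732 -0.1027  0.0193] 0.001
board [ 0.5833 -0.2591  0.0048] 0.0013
noz [ 0.4956 -0.3033  0.0503] 0.0001
```

```bash
python3 - <<'E'
from h import *
for t,(x,y) in dict(w1=(.54,-.26),w2=(.56,-.15),w3=(.56,.16),w4=(.58,.27)).items():
    m.move_pose([x,y,.20],quat(0)); shot(t)
print(m.get_joint_pos(),m.get_time())
E
```

```text
[ 4.15906956e-01  4.69649021e-01  1.61336574e+00 -3.62762850e-04
  1.05944159e+00  1.98754383e+00] 4.3
```

View pics/w1.png

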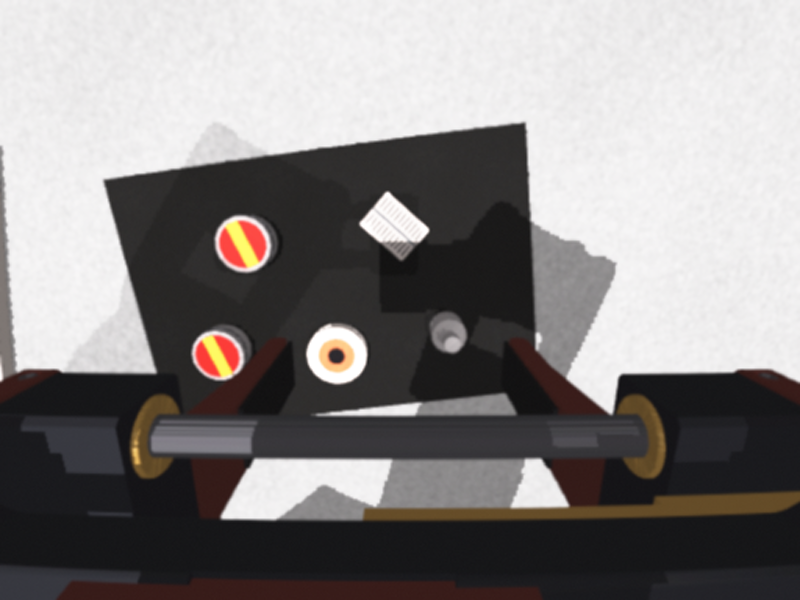

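View pics/w2.png

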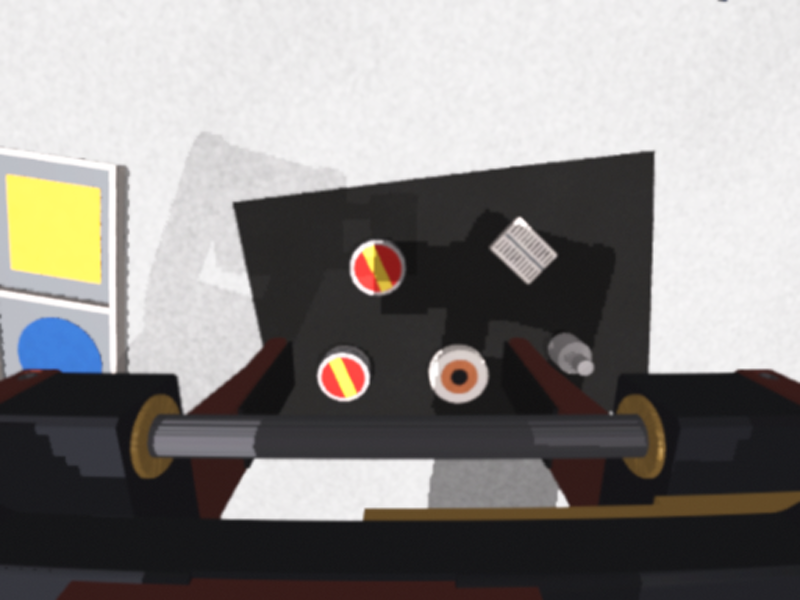

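View pics/w3.png

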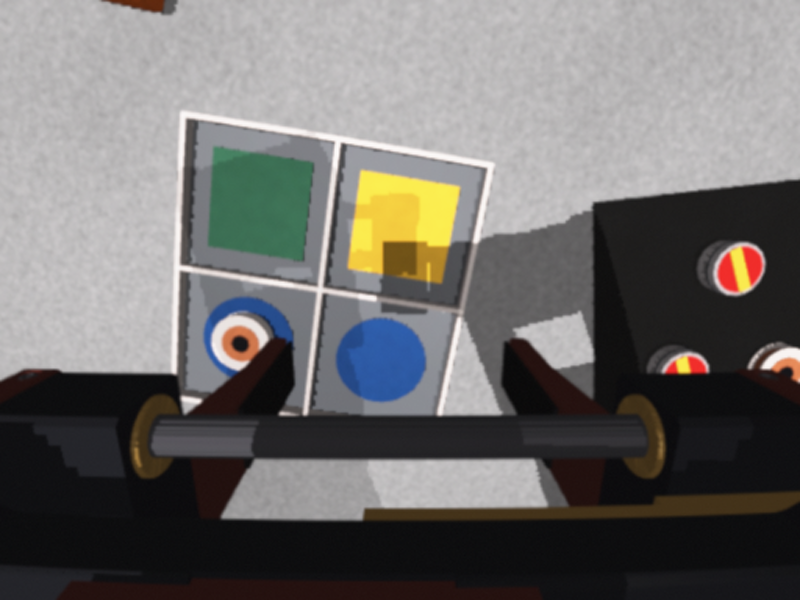

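View pics/w4.png

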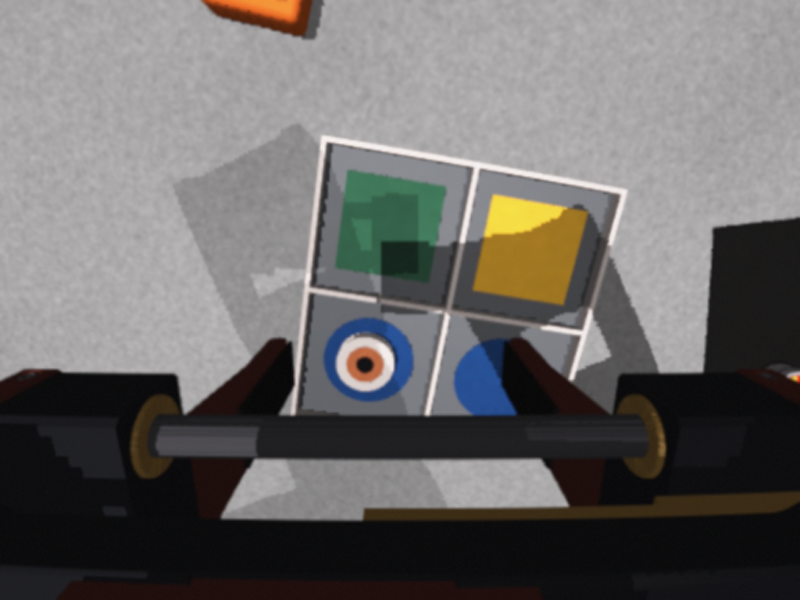

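In w1 and w2 the tin lids, board corners and nozzle tip are visible; tin A is at (244,244) and (377,268). In w3 and w4 the green and yellow liner corners and the free blue disc are visible; the blue disc is at (381,360) in w3. Next I triangulate these.

```bash
python3 - <<'E'
from h import *
T={k:np.load(f"pics/{k}.npz")["T"] for k in("w1","w2","w3","w4")}
r=lambda w,p:ray("wrist",np.array(p)*.64,T[w])
def t2(n,a,pa,b,pb,z):
    R_=[r(a,pa),r(b,pb)]; x,e=tri(R_); print(n,np.round(x,4),round(e,4),'plane:',*[np.round(plane(q,z)[:2],4) for q in R_]); return np.mean([plane(q,z) for q in R_],0)
t2("tinA","w1",(244,244),"w2",(377,268),.022)
t2("tinB","w1",(220,356),"w2",(344,377),.022)
t2("noz","w1",(452,344),"w2",(585,367),.048)
c=[t2("bd","w1",p,"w2",q,.010) for p,q in zip([(387,192),(430,231),(404,261),(359,224)],[(520,217),(557,255),(528,285),(489,248)])]
print("board",np.mean(c,0),cv2.minAreaRect(np.float32(c)[:,:2]*1000),np.array(c)[1]-c[0],np.array(c)[2]-c[1])
C={}
for n,a,b in(("green",[(213,147),(314,163),(304,262),(208,246)],[(347,170),(446,185),(430,284),(335,269)]),("yellow",[(360,171),(460,186),(443,284),(347,268)],[(491,194),(588,209),(567,305),(473,290)])):
    c=np.array([t2(n,"w3",p,"w4",q,.001) for p,q in zip(a,b)]); C[n]=c.mean(0)
    print(n,C[n],[np.round(np.linalg.norm(c[i]-c[i-1]),4) for i in range(4)])
d=C["yellow"]-C["green"]; print("pitch",np.linalg.norm(d),"ang",np.arctan2(d[1],d[0]))
print("blue w3",plane(r("w3",(381,360)),.001),"from geometry",C["yellow"]+[d[1],-d[0],0],"occ blue w4",plane(r("w4",(368.5,360)),.001),C["green"]+[d[1],-d[0],0])
print("spool",plane(r("w3",(240,344)),.015),plane(r("w4",(365,364)),.015))
E
```

```text
tinA [ 0.5686 -0.1336  0.0185] 0.0001 plane: [ 0.5691 -0.1349] [ 0.5692 -0.1338]
tinB [ 0.469  -0.1027  0.0186] 0.0001 plane: [ 0.4702 -0.1042] [ 0.4707 -0.1032]
noz [ 0.4915 -0.3056  0.0486] 0.0001 plane: [ 0.4912 -0.3056] [ 0.4914 -0.3058]
bd [ 0.6106 -0.2531  0.0119] 0.0003 plane: [ 0.6103 -0.253 ] [ 0.6107 -0.2537]
bd [ 0.5782 -0.2894  0.0066] 0.0001 plane: [ 0.5784 -0.2891] [ 0.5788 -0.2881]
bd [ 0.5514 -0.2673  0.0031] 0.0004 plane: [ 0.5529 -0.2672] [ 0.5524 -0.265 ]
bd [ 0.5843 -0.2292  0.0087] 0.0001 plane: [ 0.5842 -0.2293] [ 0.5846 -0.229 ]
board [ 0.58154196 -0.25930453  0.01      ] ((581.9102783203125, -259.21746826171875), (48.76161193847656, 35.61101531982422), 49.10346603393555) [-0.03193063 -0.03522857  0.        ] [-0.02596664  0.02249024  0.        ]
green [0.6684 0.3111 0.0021] 0.0001 plane: [0.6684 0.3116] [0.6686 0.3112]
green [ 0.6558  0.2279 -0.0015] 0.0008 plane: [0.6548 0.2275] [0.6565 0.228 ]
green [0.5716 0.24   0.0025] 0.0 plane: [0.5714 0.2404] [0.5712 0.2399]
green [0.5856 0.3237 0.0032] 0.0005 plane: [0.5859 0.3246] [0.5847 0.3242]
green [0.62018362 0.27590877 0.001     ] [np.float64(0.0842), np.float64(0.0846), np.float64(0.0852), np.float64(0.0854)]
yellow [ 0.6488  0.1893 -0.0009] 0.0005 plane: [0.6482 0.1892] [0.6492 0.1896]
yellow [6.366e-01 1.047e-01 2.000e-04] 0.0007 plane: [0.636 0.105] [0.6373 0.105 ]
yellow [0.5534 0.118  0.0084] 0.0004 plane: [0.5514 0.1172] [0.5519 0.1148]
yellow [0.5667 0.202  0.005 ] 0.0 plane: [0.566  0.2025] [0.5658 0.2012]
yellow [0.60072049 0.15306069 0.001     ] [np.float64(0.0838), np.float64(0.0853), np.float64(0.0857), np.float64(0.087)]
pitch 0.1243803243420954 ang -1.7279229013937507
blue w3 [0.47884466 0.17337381 0.001     ] from geometry [0.4778724  0.17252383 0.001     ] occ blue w4 [0.49859717 0.29597582 0.001     ] [0.49733554 0.29537191 0.001     ]
spool [0.4997351  0.29906744 0.015     ] [0.50046287 0.29815712 0.015     ]
```

Results are consistent: liner sides 84–87 mm, pitch 124.4 mm, tin lids at about 19 mm, nozzle tip at 48.6 mm, board 48.8 × 35.6 mm. The caddy is turned by -9°. Board goes first.

```bash
cat >> h.py <<'E'
def pickplace(p,yp,q,yq,w,z=.003): # w: width of object across the fingers, mm
    o=min(1,(w+20)/88)
    m.move_pose([*p,.13],quat(yp)); m.command_gripper(o)
    m.movel([*p,.05],v=.25); hit=m.movel([*p,z],v=.1,until_force=12); m.command_gripper(0)
    g=m.get_grip_width()*88; print("tcp",np.round(m.get_tcp_pos(),4),"hit",hit,"width",round(g,1),"F",m.get_finger_force())
    if abs(g-w)>4: m.command_gripper(o); m.movel([*p,.13]); raise SystemExit("bad grasp")
    z=m.get_tcp_pos()[2]
    m.movel([*p,.13],v=.2); m.move_pose([*q,.13],quat(yq)); print("held",round(m.get_grip_width()*88,1))
    m.movel([*q,.05],v=.2); hit=m.movel([*q,z+.0008],v=.06,until_force=8)
    print("down",np.round(m.get_tcp_pos(),4),hit)
    m.command_gripper((w+14)/88); m.wait(.2); m.movel([*q,.13],v=.2); print("t",m.get_time())
E
python3 - <<'E'
from h import *
pickplace((.5816,-.2592),np.radians(48.5),(.6202,.2759),np.radians(81),35)
E
```

```text
tcp [ 0.5819 -0.2593  0.0035] hit False width 34.5 F 29.999825656414032
held 35.1
down [0.6192 0.2755 0.0034] True
t 13.9333
```

```bash
python3 - <<'E'
from h import *
a=np.radians(81)
pickplace((.4913,-.3057),a,(.6007,.1531),a,30)
pickplace((.4705,-.1036),a,(.4784,.1730),a,46)
m.move_pose([.50,.16,.26],quat(0)); shot("v1"); m.move_pose([.48,.16,.26],quat(0)); m.move_pose([.45,-.15,.3],quat(np.pi/2))
cv2.imwrite("pics/vt.png",cv2.resize(m.read_camera("top")[...,::-1][100:260,100:430],(800,388),interpolation=cv2.INTER_CUBIC))
print(m.get_time())
E
```

```text
tcp [ 0.4916 -0.3059  0.0035] hit False width 28.9 F 30.016919526387937
held 29.2
down [0.5998 0.1529 0.0035] True
t 23.1
tcp [ 0.4709 -0.1037  0.0035] hit False width 45.5 F 30.001953542232513
held 45.5
down [0.4776 0.1728 0.0034] True
t 30.9167
34.4333
```

View pics/v1.png

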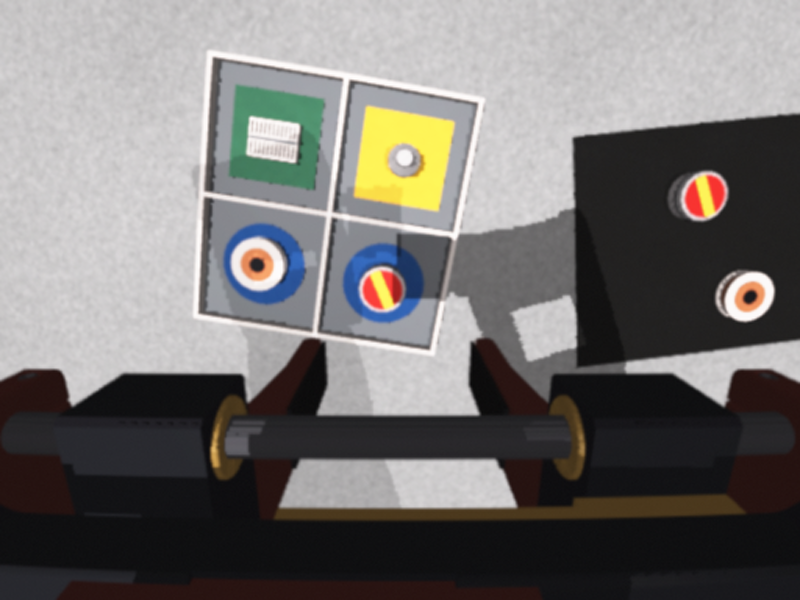

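View pics/vt.png

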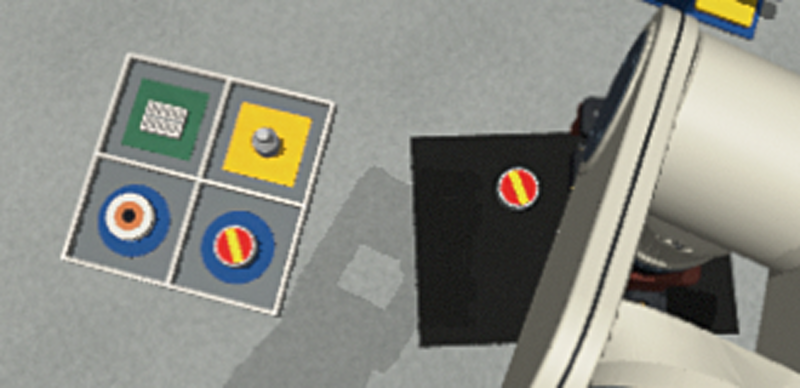

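All four pockets are filled and the surplus tin and spool are untouched; the nozzle stands at (405,158). The board at (273,140) may sit a few mm off the liner centre, so I'll measure it from an enlarged crop.

```bash
python3 - <<'E'
import numpy as np,cv2
im=np.load("pics/v1.npz")["im"][30:230,120:315]
cv2.imwrite("pics/v1c.png",cv2.resize(im[...,::-1],(585,600),interpolation=cv2.INTER_CUBIC))
E
```

```text
(no output)
```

View pics/v1c.png

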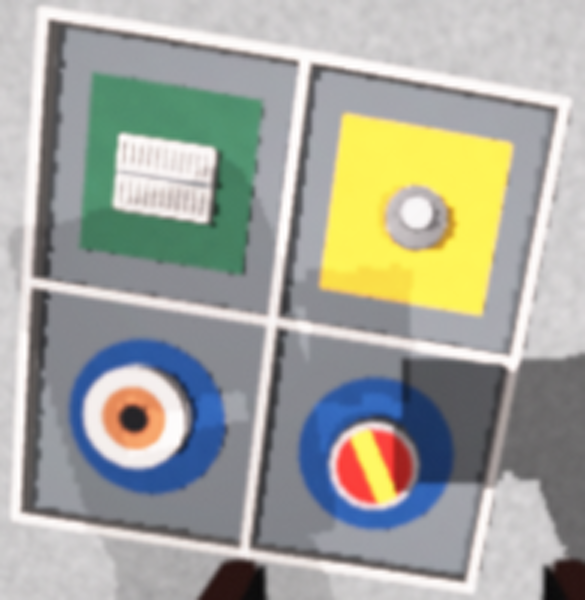

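The crop shows board corners (119,133), (217,146), (209,223), (113,208), the nozzle tip at (417,212) and the tin lid at (374,465).

```bash
python3 - <<'E'
from h import *
T=np.load("pics/v1.npz")["T"]
f=lambda ps,z:np.round(np.mean([plane(ray("wrist",np.array(p)/3+[119.67,29.67],T),z) for p in ps],0)[:2],4)
print("board",f([(119,133),(217,146),(209,223),(113,208)],.01),"green",f([(93,73),(263,100),(244,273),(81,247)],.001))
print("noz",f([(417,212)],.048),"yellow",f([(342,113),(513,142),(483,315),(319,289)],.001))
print("tin",f([(374,465)],.022),"blue",f([(376,453)],.001))
print("sp",f([(136,416)],.015),"blue",f([(149,416)],.001))
E
```

```text
board [0.619  0.2765] green [0.6215 0.2762]
noz [0.5993 0.1533] yellow [0.6012 0.1539]
tin [0.4776 0.1744] blue [0.4796 0.1741]
sp [0.502  0.2979] blue [0.4997 0.2956]
```

All placed things sit within about 2.5 mm of their liner centres, which is within the calibration tolerance. I'm handing in.

```bash
python3 -c "
from station import manip as m
print(m.job_done())"
```

```text
the job is handed in; nothing more can be done
None
```

The job is handed in: the breadboard, nozzle and one tin are each within about 2.5 mm of their liner centres, the spool already in the caddy was left in place, and the surplus tin and spool are untouched on the bench (about 34 s of the 86 s used).

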